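Count a finished bridge on the workshop tally counter

TASK

Another violin bridge is finished: count it on the red tally counter by swinging its red-tipped lever anticlockwise (seen from above) all the way to the stop, then letting go so that it springs back to rest. Leave the blue counter's lever alone and do not shift or tip the amber varnish jar.

Things in the scene. Friction and masses are not known exactly. Their poses are not given: they have to be found in the camera images.
- red_lever (a joint): angle of the red counter's sprung lever: 0 at rest, growing anticlockwise seen from above, 1.0 rad at the firm stop. Its spring resists at the post with about 2 N at rest, 5 N at the stop, and returns it in about 0.5 s once let go. The steel counter box under it is 95 x 85 mm, 52 mm high, on a 135 x 105 mm plate fixed to the bench, centred under the pivot
- red_grip (a point): centre of the red upright plastic post on the lever's free end, 82 mm above the bench: 18 mm across, top at 103 mm, foot at 61 mm. The point turns with the lever: z up, x outward along it; the upright pivot axis is 85 mm away towards -x; swinging moves the post to its +y. Flat lever below: 14 mm wide, 55 to 61 mm above the bench, pivot hub up to 66 mm
- blue_lever (a joint): angle of the blue counter's sprung lever: 0 at rest, growing anticlockwise seen from above, 1.0 rad at the firm stop. Its spring resists at the post with about 2 N at rest, 5 N at the stop, and returns it in about 0.5 s once let go. Same make as the red counter, fixed to the bench
- blue_grip (a point): the same point on the blue post of the blue counter's lever; same sizes and axes as the red one
- jar_mid (a point): centre of the loose amber glass varnish jar with black cap, 56 mm across, 75 mm high, standing on the bench beyond the counters; z is its upright axis
There are look-alikes about, which are no part of the job. Leave any yellow look-alike of the part that bears blue_lever alone. What is shaped like the part that bears red_lever but pink or yellow is not meant.

How it is judged (in metres and radians):
On the way:
1. the red counter's lever is swung to its stop (value of joint red_lever above 0.92 rad), for 0.05 s.
At the end, for the whole second after the job is handed in: the red lever, having been at its stop (within 0.08 rad), is back at rest (within 0.08 rad of 0) and still; the blue lever is at rest (within 0.08 rad) and the jar stands upright (within 10 degrees), within 20 mm of where it was (value of joint each of red_lever, blue_lever below 0.08 rad and velocity of joint red_lever below 0.1 rad/s and angle between jar_mid's own z axis and vertical below 0.17 rad and distance of jar_mid from where it was at the start of the episode below 0.02 m); the robot touches nothing.
It fails at once if the blue counter's lever is swung (beyond 0.3 rad) (value of joint blue_lever above 0.3 rad).
It fails at once if the varnish jar is tipped (beyond 30 degrees) (angle between jar_mid's own z axis and vertical above 0.52 rad).
It also fails if it takes over 34 s, if anything falls off the work surface, if the arm or the gripper's body presses on something with over 40 N, if the wrist force passes 120 N, or if a joint passes its speed limit or range.

ROBOT

A 6-joint arm with a two-finger parallel gripper is mounted at the origin on the work surface. World frame = base frame: x ahead of the robot, y to its left, z up, the work surface at z = 0. Lengths are in mm, angles in rad, forces in N, time in s.
With the tool pointing down it reaches from about 375 to 975 mm from the base axis. Payload 3.8 kg.
Tool frame: the origin (TCP) lies at the very end of the fingers, on their centre line; the grasp point (between the pads) lies 19 mm behind it; z points along the fingers, y is the line along which they close (so a half turn about z gives the same grasp; the last joint's range is limited). The gripper opens to 85 mm and grips with 20 to 120 N. Pads are 22 mm wide; open, the fingers measure 114 mm over their backs; the gripper's body (76 mm by 85 mm) begins 54 mm behind the grasp point. The pads swing forward as they close: fully open they stand 13 mm farther back than shut.
Start: joints at [1.249, 0.264, 1.604, -0, 1.274, -0.037], TCP at [189.649, 647.805, 200.28] pointing down, gripper open.
Joint ranges: [-2.63, 2.63], [-0.94, 2.18], [0.31, 2.57], [-1.31, 4.45], [0, 2.66], [-2.55, 2.55]. Speed limits (rad/s): [2.57, 2.57, 3.14, 3.14, 3.14, 3.14].

INTERFACE

Orientations are given as a 3x3 rotation matrix whose columns are the frame's x, y, z axes.
In Python, from plant import r gives the robot as it stands.
- The arm moves only by the tool move_arm, never from a script. Its argument "targets" is a list that holds one entry, the list of rows, each a list of 5 numbers: the closure, from 0 (fully open) to 1 (shut), then the shift along the world's x, y, z each as a share of 25 cm, from -1 to 1, then the turn about the world's z as a share of 1.5 rad, from -1 to 1. A call has 1 to 12 rows; each row is the pose to reach, as a shift and turn from the pose commanded when the call began; what a row does not reach only later rows make up. A row lasts 1/10 s, in which the tool goes at most 50 mm and 8.59 degrees, less where a joint would pass 70% of its speed; a pose out of reach is approached as far as the arm can. A call with a number of a shift or a turn outside -1 to 1 is refused whole. A call with a gripper value outside its range is refused whole. The fingers move at their own pace and stop on an object; "force" is the grip in N (left out, the last holds). Time passes only in rows, so rows that repeat a pose let the fingers close. It gives the time, the measured TCP pose, the force, the opening and the grip force at its end, in the units of the state.
- r.read_state(): the state, without advancing time (a new reading comes with each control period).
- r.grab_frame(name): name is "scene" or "top"; returns a dict with "img" (420x560x3 uint8, red, green, blue), "z_map" (420x560 float32, mm along the optical axis (not along the pixel's ray), 0 where there is no reading), "camera_matrix" (3x3 intrinsics, pixels), "xyz" and "orientation" of the camera in the world. Camera axes: x right, y down, z forward; pixel columns grow to the right and rows downward; lengths in mm; the calibration is good to about 2 mm. A picture is of the moment at which its call begins.
- r.finish_job(): hands the job in; it is judged then, once.
The state is a dict: "time": time; "qpos": joint angles; "joint_vel": joint speeds; "effort": joint torques, N m; "ee_pos": TCP position; "orientation": TCP orientation; "contact_force": force on the tool from outside, world axes, zero at the start; "torque": the same for the moment, N m; "opening": finger opening in mm; "finger_force": force on a finger pad.
Only numpy, scipy, OpenCV 4.12 (cv2) and the standard library are available. Lean on these libraries where they do the work, as an engineer would, in place of code of your own. Each camera call takes 0.05 s, during which the arm holds its last target. There are 200 camera calls.

## Working session

There is one attempt and no reset: what is moved stays moved. The work goes in short steps, Python scripts to look and compute and a tool call to move; the robot and the scene stay as the last step left them, time stands still between calls to the robot, and variables do not carry over. Pictures are saved under pics/ and viewed, at most 10 in all, crops included, and the job is handed in when it is done.

Besides the shell and the picture viewer there is one more tool, called after "Emit:" in YAML: its name, and indented under it one key for each argument. move_arm: Moves the arm, as the interface text tells. Shift numbers are shares of 25 cm and turn numbers shares of 1.5 rad, none past 1 either way. Its arguments: {"type":"object","properties":{"targets":{"type":"array"},"force":{"type":"number"}},"required":["targets"]}

```bash
mkdir -p pics; cat > h.py <<'E'
import numpy as np, cv2
from plant import r
def grab(n):
    f=r.grab_frame(n); np.savez(f'{n}.npz',**f); return f
def xyz(f):
    """world point per pixel from the depth map"""
    K=f['camera_matrix'];z=f['z_map'];v,u=np.indices(z.shape)
    c=np.stack([(u-K[0,2])/K[0,0]*z,(v-K[1,2])/K[1,1]*z,z],-1)
    return c@np.array(f['orientation']).T+np.array(f['xyz'])
E
python3 - <<'E'
from h import *
for n in('scene','top'):
    f=grab(n); cv2.imwrite(f'pics/{n}0.png',f['img'][...,::-1]); print(n,np.round(f['xyz']),np.round(f['orientation'],2).tolist(),f['camera_matrix'][0,0])
s=r.read_state();print(s['time'],s['ee_pos'],np.round(s['orientation'],3).tolist(),s['opening'])
E
```

```text
scene [1189. -756. 1189.] [[0.67, 0.58, -0.45], [0.74, -0.53, 0.42], [0.01, -0.62, -0.78]] 467.696956519151
top [ 386. -179. 1537.] [[0.01, -0.99, 0.1], [-1.0, -0.01, 0.01], [-0.0, -0.1, -0.99]] 496.36795568148597
0.1 [189.40769746 647.14244713 199.08374053] [[-0.96, 0.281, -0.001], [0.281, 0.96, -0.002], [0.0, -0.002, -1.0]] 85.51403964601691
```

View pics/top0.png

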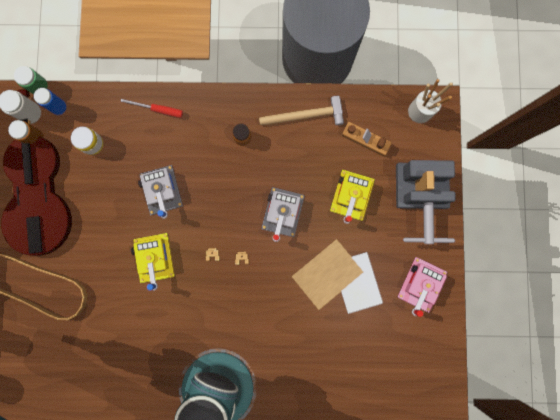

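View pics/scene0.png

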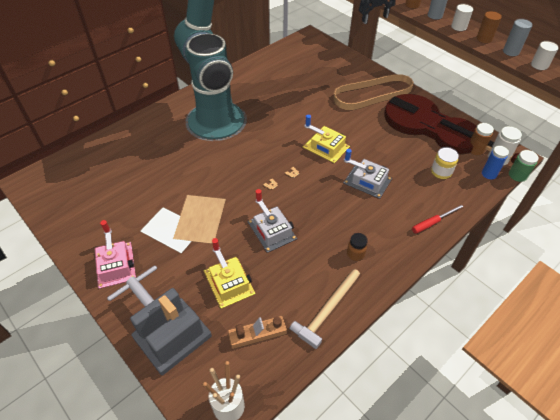

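Top view: the grey counter with the red post is at pixel (276,238), pivot near (283,211). Possible mix-ups are the yellow counter with a red post at (348,219), the pink one with a red post at (419,313), the grey one with a blue post at (162,213) and the yellow one with a blue post at (151,286). I choose the grey body with the red post at (276,238). The jar is at (241,132).

```bash
cat > m.py <<'E'
from h import *
def ray(f,u,v,h):
    K=f['camera_matrix'];d=np.array(f['orientation'])@np.array([(u-K[0,2])/K[0,0],(v-K[1,2])/K[1,1],1]);o=np.array(f['xyz'])
    return o+d*(h-o[2])/d[2]
def redmask(f,box):
    b=cv2.cvtColor(f['img'],cv2.COLOR_RGB2HSV);m=((b[...,0]<8)|(b[...,0]>172))&(b[...,1]>170)&(b[...,2]>110)
    o=np.zeros_like(m);x0,y0,x1,y1=box;o[y0:y1,x0:x1]=m[y0:y1,x0:x1];return o
E
python3 - <<'E'
from m import *
for n,box in(('top',(262,225,290,250)),('scene',(248,183,270,212))):
    f=dict(np.load(n+'.npz'));m=redmask(f,box);P=xyz(f);v,u=np.nonzero(m)
    p=P[m];print(n,m.sum(),u.mean(),v.mean(),'depth pts med',np.round(np.median(p,0)),'zrange',p[:,2].min().round(),p[:,2].max().round())
    print(' ray82',ray(f,u.mean(),v.mean(),82).round(1),' ray103',ray(f,u.mean(),v.mean(),103).round(1))
    tp=p[p[:,2]>97];print(' top pts',len(tp),tp.mean(0).round(1) if len(tp) else '')
f=dict(np.load('top.npz'));P=xyz(f)
# box top (z~52), hub (62-68)
sub=np.zeros(f['z_map'].shape,bool);sub[180:245,255:310]=1
for lo,hi in((46,57),(61,70)):
    q=P[sub&(P[...,2]>lo)&(P[...,2]<hi)];rc=cv2.minAreaRect(q[:,:2].astype(np.float32));print(lo,len(q),q.mean(0).round(1),rc)
for nm,(x0,y0,x1,y1) in dict(jar=(228,118,255,148)).items():
    q=P[y0:y1,x0:x1].reshape(-1,3);q=q[q[:,2]>60];print(nm,q.mean(0).round(),q[:,2].max(),cv2.minAreaRect(q[:,:2].astype(np.float32)))
for b in((330,165,380,225),(140,165,185,220)):
    q=P[b[1]:b[3],b[0]:b[2]].reshape(-1,3);q=q[q[:,2]>40];print(q.min(0).round(),q.max(0).round())
c=np.hstack([cv2.resize(f['img'][170:250,240:320],(400,400),interpolation=2),cv2.resize(dict(np.load('scene.npz'))['img'][180:260,235:315],(400,400),interpolation=2)])
cv2.imwrite('pics/crop.png',c[...,::-1])
E
```

```text
top 13 275.61538461538464 236.92307692307693 depth pts med [ 450. -169.  102.] zrange 97.0 110.0
 ray82 [ 450.7 -168.1   82. ]  ray103 [ 449.8 -168.3  103. ]
 top pts 12 [ 449.5 -168.2  103.4]
scene 51 258.11764705882354 193.9607843137255 depth pts med [ 457. -173.   95.] zrange 70.0 105.0
 ray82 [ 450.4 -167.1   82. ]  ray103 [ 464.4 -178.3  103. ]
 top pts 24 [ 454.7 -170.4  100.7]
46 673 [ 539.2 -189.5   52. ] ((524.8961181640625, -179.7729949951172), (96.05339050292969, 125.83729553222656), 76.68775177001953)
61 133 [ 515.3 -184.    64.3] ((507.04217529296875, -192.43551635742188), (47.71934127807617, 137.282470703125), 80.37429809570312)
jar [756. -62. 120.] 1536.671899483083 ((586.4300537109375, -103.77445983886719), (425.5498962402344, 48.25027847290039), 14.094443321228027)
[ 386. -455.   40.] [ 649. -179. 1537.]
[ 386. -179.   40.] [ 657.  248. 1537.]
```

View pics/crop.png

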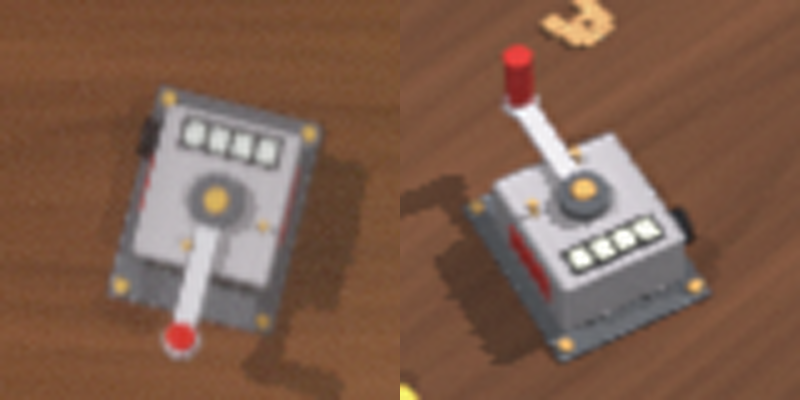

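The crop confirms it: a grey steel box with a red post on a white lever, post at top pixel (276,237.6) and hub at (283,210). The lever points towards -x, slightly +y.

```bash
python3 - <<'E'
from m import *
t=dict(np.load('top.npz'));s=dict(np.load('scene.npz'))
pv=ray(t,283,210,66);pv2=ray(s,235+583/5,180+188/5,66);g=ray(t,275.8,237.3,103);g2=ray(s,235+518/5,180+52/5,103)
print(pv,pv2,g,g2,np.linalg.norm(g[:2]-pv[:2]))
print('jar',ray(t,241,132,75),'yellow post',ray(t,348,219,103),'yellow hub',ray(t,355,194,66))
pv=(pv+pv2)/2;g=(g+g2)/2;d=(g-pv)[:2];print('len',np.linalg.norm(d));a=np.arctan2(d[1],d[0])
T=np.array([189.65,647.8])
for th in(0,.25,.5,.75,1,1.05):
    p=pv[:2]+85*np.array([np.cos(a+th),np.sin(a+th)]);print(th,p.round(1),'tool y ang',np.degrees(a+th-1.5*np.pi+np.pi).round(1)%360)
S=r.read_state();o=np.array(S['orientation']);print('yang now',np.degrees(np.arctan2(o[1,1],o[0,1])),'a',np.degrees(a))
E
```

```text
[ 531.79280177 -188.95680078   66.        ] [701.09242793  -9.73552494  66.        ] [ 448.70548925 -168.84778583  103.        ] [619.20294178  14.42144798 103.        ] 85.48610404265894
jar [765.24233506 -59.75788722  75.        ] yellow post [ 504.28532244 -377.15167839  103.        ] yellow hub [ 582.45994106 -403.30774961   66.        ]
len 85.40612065618069
0 [534.3 -77.3] tool y ang 75.0
0.25 [531.4 -98.3] tool y ang 89.3
0.5 [ 533.8 -119.4] tool y ang 103.6
0.75 [ 541.4 -139.2] tool y ang 118.0
1 [ 553.6 -156.5] tool y ang 132.3
1.05 [ 556.5 -159.6] tool y ang 135.1
yang now 73.68494526600529 a 164.98036941351788
```

The right half of the crop has a 400 px offset that I forgot to subtract. I'll redo the scene-view rays.

```bash
python3 - <<'E'
from m import *
t=dict(np.load('top.npz'));s=dict(np.load('scene.npz'))
pv=ray(t,283,210,66);pv2=ray(s,235+183/5,180+188/5,66);g=ray(t,275.8,237.3,103);g2=ray(s,235+118/5,180+54/5,103)
print(pv,pv2,g,g2)
pv=(pv+pv2)/2;g=(g+g2)/2;d=(g-pv)[:2];a=np.arctan2(d[1],d[0]);print('len',np.linalg.norm(d),'pivot',pv,'a',np.degrees(a))
for th in np.r_[0:1.1:.125]:
    p=pv[:2]+85*np.array([np.cos(a+th),np.sin(a+th)]);print(th,p.round(1))
E
```

```text
[ 531.79280177 -188.95680078   66.        ] [ 538.33022777 -189.61614078   66.        ] [ 448.70548925 -168.84778583  103.        ] [ 455.73478724 -168.89947805  103.        ]
len 85.31926895246389 pivot [ 535.06151477 -189.28647078   66.        ] a 166.15758008494055
0.0 [ 452.5 -169. ]
0.125 [ 450.6 -179.4]
0.25 [ 450.1 -190. ]
0.375 [ 450.8 -200.6]
0.5 [ 452.9 -211. ]
0.625 [ 456.2 -221.1]
0.75 [ 460.8 -230.7]
0.875 [ 466.6 -239.6]
1.0 [ 473.4 -247.7]
```

Emit:
move_arm:
  targets:
    - [[0.3,0.2,-0.1,0.2,-0.1],[0.6,0.35,-0.2,0.2,-0.2],[0.6,0.5,-0.3,0.2,-0.3],[0.6,0.65,-0.4,0.2,-0.4],[0.6,0.75,-0.55,0.2,-0.5],[0.6,0.84,-0.7,0.2,-0.6],[0.6,0.84,-0.85,0.2,-0.7],[0.6,0.84,-0.9,0.2,-0.8],[0.6,0.84,-0.9,0.2,-0.9],[0.6,0.84,-0.9,0.2,-1],[0.6,0.84,-0.9,0.2,-1],[0.6,0.84,-0.9,0.2,-1]]
  force: 20

```text
time: 1.3
ee_pos: [399.5, 422.6, 249.8]
orientation: [[0.209, 0.978, -0.001], [0.978, -0.209, -0.0], [-0.001, -0.0, -1.0]]
contact_force: [-0.2, -0.4, 0.9]
opening: 34.2
finger_force: 0.0
```

Emit:
move_arm:
  targets:
    - [[0.6,0.02,-0.1,0,-0.1],[0.6,0.04,-0.2,0,-0.2],[0.6,0.06,-0.3,0,-0.3],[0.6,0.08,-0.4,0,-0.4],[0.6,0.1,-0.5,0,-0.5],[0.6,0.12,-0.6,0,-0.6],[0.6,0.12,-0.7,0,-0.7],[0.6,0.12,-0.8,0,-0.8],[0.6,0.12,-0.9,0,-0.9],[0.6,0.12,-1,0,-1],[0.6,0.12,-1,0,-1],[0.6,0.12,-1,0,-1]]

```text
time: 2.5
ee_pos: [429.7, 172.9, 250.3]
orientation: [[0.99, -0.14, 0.0], [-0.14, -0.99, 0.001], [0.0, -0.001, -1.0]]
contact_force: [0.0, 0.3, -0.1]
opening: 34.1
finger_force: 0.0
```

Emit:
move_arm:
  targets:
    - [[0.6,0.02,-0.15,0,-0.06],[0.6,0.04,-0.3,0,-0.06],[0.6,0.06,-0.45,0,-0.06],[0.6,0.08,-0.6,0,-0.06],[0.6,0.09,-0.75,0,-0.06],[0.6,0.09,-0.9,0,-0.06],[0.6,0.09,-1,0,-0.06],[0.6,0.09,-1,0,-0.06],[0.6,0.09,-1,0,-0.06]]

```text
time: 3.4
ee_pos: [452.5, -76.6, 250.1]
orientation: [[0.973, -0.23, -0.0], [-0.23, -0.973, 0.001], [-0.0, -0.001, -1.0]]
contact_force: [-0.9, -0.1, 0.3]
opening: 34.1
finger_force: 0.0
```

Emit:
move_arm:
  targets:
    - [[0.5,0,-0.12,-0.1,0],[0.5,0,-0.24,-0.2,0],[0.5,0,-0.368,-0.3,0],[0.5,0,-0.368,-0.4,0],[0.5,0,-0.368,-0.44,0],[0.5,0,-0.368,-0.44,0]]

```text
time: 4.0
ee_pos: [451.1, -167.2, 138.5]
orientation: [[0.973, -0.229, -0.004], [-0.229, -0.973, 0.002], [-0.004, -0.001, -1.0]]
contact_force: [-0.0, 0.6, 0.2]
opening: 42.8
finger_force: 0.0
```

```bash
python3 - <<'E'
from m import *
s=r.read_state();print(s['ee_pos'],s['opening'])
a=grab('scene');b=grab('top')
c=np.hstack([cv2.resize(f,(400,400),interpolation=2) for f in(b['img'][160:260,220:320],a['img'][150:250,210:310])])
cv2.imwrite('pics/c2.png',c[...,::-1])
K=a['camera_matrix'];p=np.array(a['orientation']).T@(np.array(s['ee_pos'])-a['xyz']);print('tcp px',K@p/p[2])
E
```

```text
[ 451.07702622 -167.2022265   138.47160519] 42.76577857631434
tcp px [257.6517882  181.93867542   1.        ]
```

View pics/c2.png

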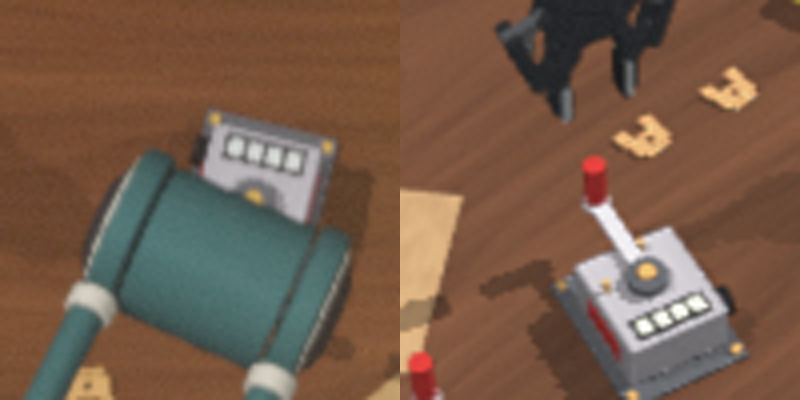

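The scene crop shows the two fingertips at (563,118) and (630,93), with the red post centred between and below them at (595,165). I'll descend astride the post.

Emit:
move_arm:
  targets:
    - [[0.5,0,0,-0.08,0],[0.5,0,0,-0.16,0],[0.5,0,0,-0.22,0],[0.5,0,0,-0.28,0],[0.6,0,0,-0.28,0],[0.6,0,0,-0.28,0]]

```text
time: 4.7
ee_pos: [453.3, -169.0, 71.7]
orientation: [[0.973, -0.23, 0.002], [-0.23, -0.973, -0.001], [0.002, 0.0, -1.0]]
contact_force: [0.3, -0.3, -0.4]
opening: 34.3
finger_force: 0.0
```

```bash
python3 - <<'E'
from m import *
s=r.read_state();print(s['ee_pos'],s['opening'],s['finger_force'],s['contact_force'],s['qpos'])
a=grab('scene')
cv2.imwrite('pics/c3.png',cv2.resize(a['img'][150:250,210:310],(500,500),interpolation=2)[...,::-1])
E
```

```text
[ 453.31693779 -169.04687628   71.7075826 ] 34.28841259089127 0.0 [ 0.2644651  -0.26632142 -0.43143165] [-4.08505777e-01  2.10705694e-02  2.13357403e+00  1.20477130e-04
  9.84981578e-01  1.39428884e+00]
```

View pics/c3.png

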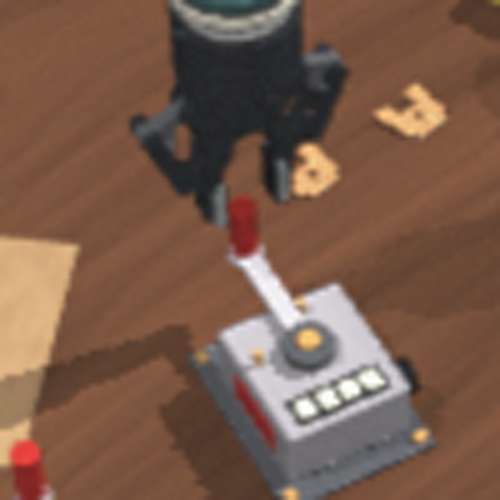

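The fingertips at (215,215) and (280,195) look higher than, or behind, where the commanded TCP should appear. I'll check with depth before swinging.

```bash
python3 - <<'E'
from m import *
a=dict(np.load('scene.npz'));P=xyz(a);s=r.read_state()
K=a['camera_matrix'];R=np.array(a['orientation'])
for q in(s['ee_pos'],s['ee_pos']+np.array([0,0,10]),[452,-169,103],[452,-169,61]):
    p=R.T@(np.array(q)-a['xyz']);c=(K@p/p[2])[:2];print(np.round(q),'crop px',((c-[210,150])*5).round())
for cx,cy in((215,215),(218,205),(215,190),(280,195),(278,180),(283,185),(242,205),(243,230),(243,250)):
    print(cx,cy,P[150+cy//5,210+cx//5].round(), a['img'][150+cy//5,210+cx//5])
I=P[180:215,245:275];g=a['img'][180:215,245:275].astype(int);m=(g.max(2)<150)&(g.max(2)-g.min(2)<25)&(I[...,2]>60)&(I[...,2]<140)
q=I[m];print(m.sum(),q[q[:,2].argsort()][:12].round())
E
```

```text
[ 454. -169.   72.] crop px [242. 235.]
[ 454. -169.   82.] crop px [241. 225.]
[ 452 -169  103] crop px [239. 201.]
[ 452 -169   61] crop px [241. 245.]
215 215 [ 458. -193.  114.] [95 97 98]
218 205 [ 460. -194.  125.] [94 96 97]
215 190 [ 460. -193.  138.] [90 91 92]
280 195 [ 469. -150.  108.] [102  99  97]
278 180 [ 470. -155.  127.] [60 61 61]
283 185 [ 472. -152.  121.] [97 98 99]
242 205 [ 455. -171.  103.] [140  41  39]
243 230 [ 461. -176.   89.] [127  34  33]
243 250 [ 462. -178.   71.] [129  43  42]
73 [[ 526. -177.   62.]
 [ 526. -181.   65.]
 [ 460. -150.  105.]
 [ 455. -150.  105.]
 [ 452. -147.  105.]
 [ 455. -194.  107.]
 [ 470. -147.  107.]
 [ 461. -188.  107.]
 [ 469. -150.  108.]
 [ 461. -191.  110.]
 [ 460. -195.  112.]
 [ 462. -188.  113.]]
```

Emit:
move_arm:
  targets:
    - [[0.6,0,-0.03,0,0],[0.6,-0.01,-0.07,0,0],[0.6,-0.01,-0.07,0,0],[0.6,-0.01,-0.07,0,0]]

```text
time: 5.15
ee_pos: [450.2, -188.1, 71.1]
orientation: [[0.973, -0.232, 0.001], [-0.232, -0.973, -0.001], [0.002, 0.001, -1.0]]
contact_force: [-1.1, -1.9, 3.2]
opening: 33.9
finger_force: 1.5
```

```bash
python3 - <<'E'
from m import *
s=r.read_state();print(s['ee_pos'],s['opening'],s['finger_force'],s['contact_force'])
a=grab('scene');m=redmask(a,(240,180,275,215));v,u=np.nonzero(m);print(m.sum(),u.mean(),v.mean());
p=xyz(a)[m];print(p[p[:,2]>97].mean(0).round(1))
cv2.imwrite('pics/c4.png',cv2.resize(a['img'][160:220,230:290],(600,600),interpolation=2)[...,::-1])
E
```

```text
[ 450.20170956 -188.0652782    71.14695745] 33.93852988406059 1.5263285053879372 [-1.05980288 -1.90192112  3.23149992]
35 258.0857142857143 194.94285714285715
[ 455.4 -174.5  101.4]
```

View pics/c4.png

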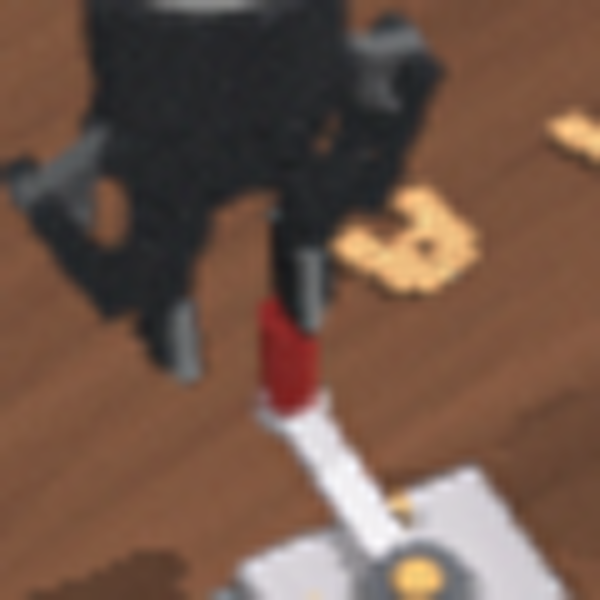

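The +y fingertip at (315,330) meets only the top of the post at (280,305), so the fingers end about 25 mm higher than the TCP reading suggests. I'll back off, go lower and check again.

Emit:
move_arm:
  targets:
    - [[0.6,0,0.03,0,0],[0.6,0.01,0.07,0,0],[0.6,0.01,0.07,0,0],[0.6,0.01,0.07,-0.03,0],[0.6,0.01,0.07,-0.06,0],[0.6,0.01,0.07,-0.09,0],[0.6,0.01,0.07,-0.09,0]]

```text
time: 5.9
ee_pos: [450.5, -168.5, 45.8]
orientation: [[0.973, -0.231, -0.003], [-0.231, -0.973, 0.002], [-0.004, -0.001, -1.0]]
contact_force: [0.4, 0.6, -0.5]
opening: 34.0
finger_force: 0.0
```

```bash
python3 - <<'E'
from m import *
s=r.read_state();print(s['ee_pos'],s['opening'],s['finger_force'],s['contact_force'])
a=grab('scene');m=redmask(a,(240,180,275,215));p=xyz(a)[m];print(m.sum(),p[p[:,2]>97].mean(0).round(1))
I=xyz(a)[175:220,245:275];g=a['img'][175:220,245:275].astype(int);m=(g.max(2)<150)&(g.max(2)-g.min(2)<25)&(I[...,2]>66)&(I[...,2]<140)
q=I[m];print(q[q[:,2].argsort()][:8].round().tolist())
cv2.imwrite('pics/c5.png',cv2.resize(a['img'][160:220,230:290],(600,600),interpolation=2)[...,::-1])
E
```

```text
[ 450.51163057 -168.54190873   45.79694815] 34.024721398319706 0.0 [ 0.38578706  0.64310192 -0.51125796]
45 [ 456.1 -171.7  101.7]
[[537.0, -199.0, 66.0], [458.0, -187.0, 80.0], [454.0, -150.0, 81.0], [447.0, -149.0, 84.0], [454.0, -195.0, 84.0], [457.0, -193.0, 85.0], [459.0, -191.0, 85.0], [453.0, -194.0, 86.0]]
```

View pics/c5.png

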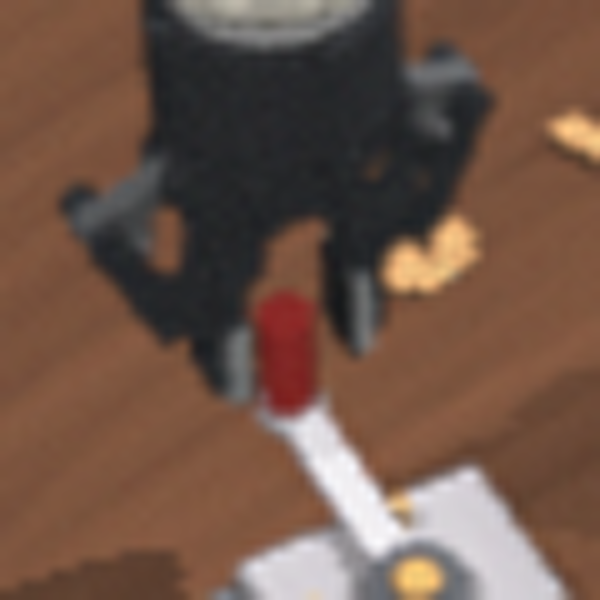

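The post at (287,350) is now between the pads, whose tips at (240,395) and (355,345) are at about z = 80. I'll go slightly lower and swing along the arc.

Emit:
move_arm:
  targets:
    - [[0.6,0,0,-0.02,0],[0.6,-0.008,-0.042,-0.02,0.083],[0.6,-0.01,-0.084,-0.02,0.167],[0.6,-0.007,-0.126,-0.02,0.25],[0.6,0.002,-0.168,-0.02,0.333],[0.6,0.015,-0.208,-0.02,0.417],[0.6,0.033,-0.247,-0.02,0.5],[0.6,0.056,-0.282,-0.02,0.583],[0.6,0.084,-0.315,-0.02,0.667],[0.6,0.084,-0.315,-0.02,0.667]]

```text
time: 6.95
ee_pos: [472.3, -247.8, 42.1]
orientation: [[0.72, 0.694, -0.003], [0.694, -0.72, 0.002], [-0.001, -0.003, -1.0]]
contact_force: [-3.6, 4.3, 2.7]
opening: 34.5
finger_force: 2.2
```

```bash
cat > look.py <<'E'
from m import *
import sys
s=r.read_state();print(s['time'],s['ee_pos'],s['opening'],s['finger_force'],s['contact_force'])
a=grab('scene');m=redmask(a,(215,180,290,230));v,u=np.nonzero(m);p=xyz(a)[m];q=p[p[:,2]>95]
print(m.sum(),u.mean(),v.mean(),q.mean(0).round(1));d=np.median(q,0)[:2]-[537,-190];print('lever angle ~',np.arctan2(d[1],d[0])%(2*np.pi)-np.radians(166.2))
cv2.imwrite(sys.argv[1],cv2.resize(a['img'][165:240,210:285],(600,600),interpolation=2)[...,::-1])
E
python3 look.py pics/c6.png
```

```text
6.95 [ 472.29113528 -247.77223255   42.10390248] 34.493448079372826 2.171771228313446 [-3.56799457  4.26964164  2.6603872 ]
0 nan nan [nan nan nan]
lever angle ~ nanlook.py:5: RuntimeWarning: Mean of empty slice.
  print(m.sum(),u.mean(),v.mean(),q.mean(0).round(1));d=np.median(q,0)[:2]-[537,-190];print('lever angle ~',np.arctan2(d[1],d[0])%(2*np.pi)-np.radians(166.2))
  ret = ret.dtype.type(ret / rcount)
  ret = um.true_divide(
  return _methods._mean(a, axis=axis, dtype=dtype,
```

View pics/c6.png

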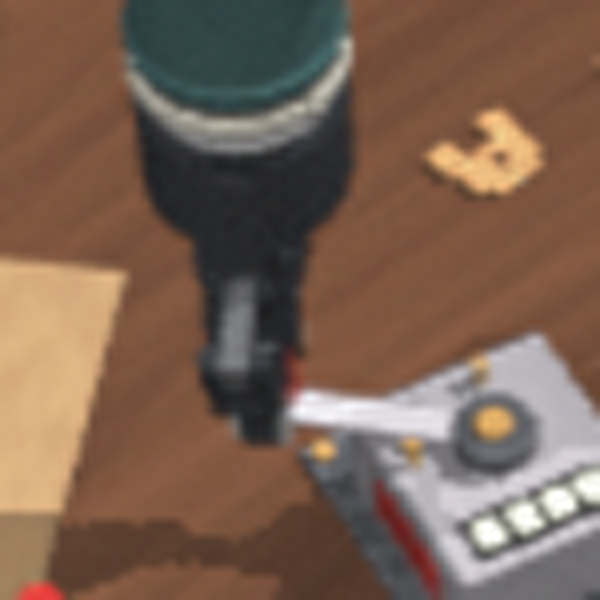

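The lever is swung to about 0.9 rad, with the post behind the finger at (290,385) and the reaction along the tangent. Now the last bit to the stop.

Emit:
move_arm:
  targets:
    - [[0.6,0.012,-0.012,0,0.033],[0.6,0.024,-0.024,0,0.067],[0.6,0.024,-0.024,0,0.067],[0.6,0.024,-0.024,0,0.067]]

```text
time: 7.4
ee_pos: [478.0, -253.0, 42.2]
orientation: [[0.649, 0.761, -0.002], [0.761, -0.649, 0.001], [-0.0, -0.002, -1.0]]
contact_force: [-4.1, 3.6, 0.6]
opening: 33.9
finger_force: 2.3
```

Emit:
move_arm:
  targets:
    - [[0.6,0.007,-0.006,0,0.017],[0.6,0.014,-0.01,0,0.033],[0.6,0.014,-0.01,0,0.033],[0.6,0.014,-0.01,0,0.033]]

```text
time: 7.8
ee_pos: [479.5, -253.7, 42.0]
orientation: [[0.61, 0.793, -0.006], [0.793, -0.61, 0.005], [0.0, -0.008, -1.0]]
contact_force: [-8.4, 8.2, 6.2]
opening: 34.3
finger_force: 6.0
```

Emit:
move_arm:
  targets:
    - [[0.6,0.007,-0.006,0,0.01],[0.6,0.01,-0.008,0,0.01],[0.6,0.01,-0.008,0,0.01]]

```text
time: 8.1
ee_pos: [479.7, -253.8, 41.8]
orientation: [[0.598, 0.802, -0.011], [0.802, -0.598, 0.008], [0.0, -0.014, -1.0]]
contact_force: [-13.5, 14.4, 12.8]
opening: 34.1
finger_force: 9.7
```

```bash
python3 - <<'E'
from m import *
s=r.read_state();print(s['contact_force'],s['ee_pos'])
a=grab('scene');P=xyz(a);h=cv2.cvtColor(a['img'],cv2.COLOR_RGB2HSV)
m=(h[...,1]<40)&(h[...,2]>150)&(P[...,2]>53)&(P[...,2]<66);o=np.zeros_like(m);o[205:225,235:272]=m[205:225,235:272]
q=P[o];d=np.hypot(q[:,0]-536,q[:,1]+189.5);q=q[(d>30)&(d<90)&(q[:,2]>55)];print(len(q),q.mean(0))
c=q[:,:2].mean(0)-[536,-189.5];print('angle',np.arctan2(c[1],c[0])%(2*np.pi)-np.radians(166.2))
vx,vy,*_=cv2.fitLine(q[:,:2].astype(np.float32),cv2.DIST_HUBER,0,.01,.01).ravel();print('line',(np.arctan2(vy,vx)%np.pi)+np.pi-np.radians(166.2))
E
```

```text
[-13.54507857  14.43867664  12.7703259 ] [ 479.70399669 -253.78690797   41.76424182]
57 [ 500.46939912 -224.18808854   59.78215087]
angle 1.0142557700051382
line 0.9589877816595456
```

The lever is at its stop: the force rose to 20 N with no further motion, and the measured angle is about 1.0. I'll relieve the push and lift straight up to let go.

Emit:
move_arm:
  targets:
    - [[0.6,-0.024,0.018,0,-0.03],[0.6,-0.024,0.018,0.1,-0.03],[0.6,-0.024,0.018,0.3,-0.03],[0.6,-0.024,0.018,0.5,-0.03],[0.6,-0.024,0.018,0.7,-0.03],[0.6,-0.1,0.018,0.8,-0.03],[0.6,-0.2,0.018,0.8,-0.03],[0.6,-0.2,0.018,0.8,-0.03],[0.6,-0.2,0.018,0.8,-0.03],[0.6,-0.2,0.018,0.8,-0.03],[0.6,-0.2,0.018,0.8,-0.03],[0.6,-0.2,0.018,0.8,-0.03]]

```text
time: 9.35
ee_pos: [435.5, -253.9, 242.1]
orientation: [[0.631, 0.775, -0.001], [0.775, -0.631, 0.001], [-0.0, -0.001, -1.0]]
contact_force: [-0.8, 1.3, 0.7]
opening: 34.3
finger_force: 0.0
```

```bash
python3 - <<'E'
from m import *
s=r.read_state();print(s['time'],s['ee_pos'],s['contact_force'])
t=grab('scene');cv2.imwrite('pics/f.png',t['img'][...,::-1])
m=redmask(t,(240,170,280,215));p=xyz(t)[m];q=p[p[:,2]>97];print(m.sum(),len(q),q.mean(0).round(1) if len(q) else '')
E
```

```text
9.35 [ 435.47496124 -253.85447001  242.07471249] [-0.8219556   1.25507077  0.66020499]
48 25 [ 484.8 -194.3  145.5]
```

View pics/f.png

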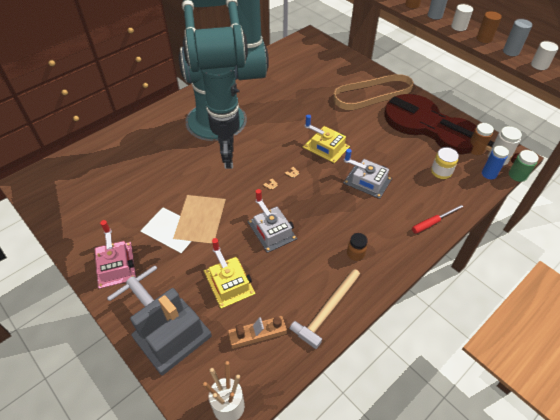

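The red post is back at its starting pixel (258,194). The jar at (357,245) and the blue lever at (348,155) haven't moved, and the arm is clear of everything.

```bash
python3 -c "
from plant import r
print(r.finish_job())"
```

```text
the job is handed in; nothing more can be done
None
```

I swung the red counter's lever to its stop (force rose to about 20 N at a measured angle of about 1.0 rad), let it spring back to rest, left the blue lever and the jar untouched, and handed the job in; no verdict came back.

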